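# Weigh a brass casting on the spring balance and mark the reading

### The job

Weigh the brass casting: hang it by its eye on the hook of the spring balance, feeling how much the spring already carries and letting go only when it carries all of the weight, so that the casting neither drops nor springs up more than 2 or 3 mm and the balance is never knocked or overloaded (it takes 1.1 kg). Let it come to rest, and only then slide the red index down until its mark is level with the black pointer. Leave the casting hanging freely there, and do not disturb the egg, the white tin or the yellow pot.

Things in the scene. Friction and masses are not known exactly. Their poses are not given: they have to be found in the camera images.
- stand: Spring balance fixed to the bench, 285 mm tall: grey foot 100 x 150 x 18 mm, upright white scale plate with black lines every 10 mm. Origin on the bench under the plate's front face, in line with the hook arm; z up, its -x points out of the front, the way the hook arm and the red pad stick out. Plate and foot reach from y = -110 to +40 mm in this frame.
- carriage (a joint): Vertical slide of the steel hook carriage with its spring: 0 unloaded, grows downward in m, stop at 0.085. The spring gives 10 mm per 100 g (98 N/m), with little damping, so a load let go more than some 30 g before or past the balance point drops or springs up and bounces for a second or two.
- hook_saddle (a point): Lowest point of the hook arm's axis, where the eye must come to lie; moves with the carriage, 215 mm above the bench unloaded, 120 mm in front of the plate. The arm is a steel bar of 7 mm diameter, straight out from the carriage, dipping 10 mm into this saddle and rising again to the tip. Nothing of the balance is above it there.
- hook_tip (a point): Free end of the hook arm (centre of its rounded end), 18 mm in front of the saddle and 9 mm higher. The eye is threaded over it from the front, moving along the stand's +x.
- pointer (a point): Free end of the black pointer of the carriage, at the scale plate; it moves with the carriage, 10 mm above the saddle.
- index (a joint): Vertical slide of the red index: 0 at the top, grows downward in m, stop at 0.11. It stays where it is left; sliding it takes about 2.5 N. It starts 8 to 20 mm above the unloaded pointer.
- index_mark (a point): Free end of the red index's mark beside the pointer; moves with the index. It is to be at the same height as pointer.
- index_pad (a point): Centre of the upper face of the red thumb pad, 24 x 18 x 10 mm (stand's x, y, z), on an arm 100 mm in front of the plate and 90 mm to the stand's -y side of the hook arm; moves with the index, at 5 mm above its mark. It can be pushed down from above or pinched along y.
- casting: Loose brass bracket casting standing on its foot; origin at the centre of its underside, z up. Foot 40 x 56 x 14 mm (x, y, z), web, an eye whose hole runs along its x (hole 20 mm across, wire 8 mm, centre 86 mm up), above it a sprue stub to grip, 14 (x) x 18 mm (y), 102 to 144 mm up. Same front and back. Weighs 0.21 to 0.71 kg, not known beforehand.
- eye (a point): Centre of the casting's eye, 86 mm above its underside.
- egg: Pumice egg, 44 mm, loose; leave alone. Origin at its underside.
- white_tin: White round tin, 68 mm across, 14 mm high, loose; leave alone. Origin at its underside.
- pot: Yellow round pot, 47 mm across, 24 mm high, loose; leave alone. Origin at its underside.
Mind the look-alikes: they are no part of the job. There is more than one size of the casting; the one meant has the size given above.

How it is judged (in metres and radians):
On the way, in this order (a step that is already met when the one before it is completed fails the run):
1. the casting hangs free and at rest on the hook, with the index not yet moved (contact force between casting and carriage above 1.2 N and contact force between the fingers and casting below 0.05 N and height (world z) of casting above 0.03 m and horizontal distance between eye and hook_saddle below 0.012 m and angle between casting's own z axis and vertical below 0.25 rad and linear speed of casting below 0.02 m/s and velocity of joint carriage between -0.01 and 0.01 m/s and value of joint index below 0.02 m), for 0.3 s.
2. the index mark is level with the pointer (z of index_mark in the frame of pointer between -0.005 and 0.005 m), for 0.2 s.
At the end, for the whole second after the job is handed in: The casting hangs upright (within 0.25 rad) and at rest on the hook, its eye within 12 mm of the saddle seen from above, clear of the bench and of the fingers; the index mark stands level with the pointer to 5 mm, and nothing moves (all of step 2 and contact force between casting and carriage above 1.2 N and contact force between the fingers and casting below 0.05 N and height (world z) of casting above 0.03 m and horizontal distance between eye and hook_saddle below 0.012 m and angle between casting's own z axis and vertical below 0.25 rad and linear speed of casting below 0.02 m/s and velocity of joint carriage between -0.01 and 0.01 m/s and velocity of joint index between -0.01 and 0.01 m/s); the robot touches nothing.
It fails at once if the balance is overloaded or knocked: more than 11 N on the hook carriage (contact force between anything else and carriage above 11 N).
It fails at once if the load drops or springs up: the carriage moves faster than 0.1 m/s, or than 0.04 m/s with the casting out of the fingers ((velocity of joint carriage above 0.1 m/s or velocity of joint carriage below -0.1 m/s) or ((velocity of joint carriage above 0.04 m/s or velocity of joint carriage below -0.04 m/s) and contact force between the fingers and casting below 0.05 N)).
It fails at once if the index is moved before the casting has come to rest ((velocity of joint index above 0.01 m/s or velocity of joint index below -0.01 m/s) and ((velocity of joint carriage above 0.02 m/s or velocity of joint carriage below -0.02 m/s) or linear speed of casting above 0.05 m/s)).
It fails at once if the egg, the white tin or the yellow pot is moved more than 20 mm (distance of any of egg, white_tin, pot from where it was at the start of the episode above 0.02 m).
It also fails if it takes over 61 s, if anything falls off the work surface, if the arm or the gripper's body presses on something with over 40 N, if the wrist force passes 120 N, or if a joint passes its speed limit or range.

### The arm

A 6-joint arm with a two-finger parallel gripper is mounted at the origin on a cart in front of the work surface, level with it; the furniture and walls round the work are solid. World frame = base frame: x ahead of the robot, y to its left, z up, the work surface at z = 0. Lengths are in mm, angles in rad, forces in N, time in s.
With the tool pointing down it reaches from about 325 to 750 mm from the base axis. Payload 7.6 kg.
Tool frame: the origin (TCP) lies at the very end of the fingers, on their centre line; the grasp point (between the pads) lies bot.hold_point_z behind it (bot.hold_point_z is the distance from the TCP to the grasp point, in mm); z points along the fingers, y is the line along which they close (so a half turn about z gives the same grasp; the last joint's range is limited). The gripper opens to 85 mm and grips with 20 to 120 N. Pads are 22 mm wide; open, the fingers measure 114 mm over their backs; the gripper's body (76 mm by 85 mm) begins 54 mm behind the grasp point. The pads swing forward as they close: fully open they stand 13 mm farther back than shut.
Start: joints at [1.159, 0.052, 1.401, -0, 1.689, -0.07], TCP at [175.956, 494.657, 231.323] pointing down, gripper open.
Joint ranges: [-2.9, 2.9], [-0.91, 2.17], [0.12, 2.37], [-1.06, 4.2], [0.26, 2.73], [-2.93, 2.93]. Speed limits (rad/s): [2.57, 2.57, 3.01, 3.14, 3.14, 3.14].

### API

Orientations are given as a unit quaternion [x, y, z, w].
In Python, from station import bot gives the robot as it stands.
- The arm moves only by the shell command python3 -m crank 'ROWS' [OPENING] [FORCE]. ROWS is a JSON object whose one key "steps" holds a list of rows, each a list of 2 entries, a list of its own where there are three numbers: the shift along the tool's x, y, z in units of 25 mm (1.0 is 25 mm), then the turn about the tool's z in units of 5 degrees (1.0 is 5 degrees). In form: {"steps": [[[dx, dy, dz], twist], ...]}. A call has 1 to 5 rows; each row shifts and turns the commanded pose from where the row before left it, along the tool's axes as they then stand; what a row does not reach is not made up. A row lasts 1/10 s, in which the tool goes at most 50 mm and 8.59 degrees, less where a joint would pass 70% of its speed; a pose out of reach is approached as far as the arm can. A call is refused whole if a number of a shift passes 1 or a number of a turn 1, either way. A call with a gripper value outside its range is refused whole. OPENING is the finger opening in mm, from 0 to 85.4, set as the call begins (- or left out, the last holds). The fingers move at their own pace and stop on an object; FORCE is the grip in N (left out, the last holds). Time passes only in rows, so rows that do not move let the fingers close. It gives the time, the measured TCP pose, the force, the opening and the grip force at its end, in the units of the state.
- bot.read_state(): the state, without advancing time (a new reading comes with each control period).
- bot.read_camera(name): name is "scene" or "top" or "wrist"; returns a dict with "frame" (420x560x3 uint8, red, green, blue), "z_map" (420x560 float32, mm along the optical axis (not along the pixel's ray), 0 where there is no reading), "intrinsics" (3x3 intrinsics, pixels), "cam_to_world" (4x4, takes a point from camera to world coordinates). Camera axes: x right, y down, z forward; pixel columns grow to the right and rows downward; lengths in mm; the calibration is good to about 2 mm. A picture is of the moment at which its call begins.
- bot.finish_job(): hands the job in; it is judged then, once.
Trained networks look in the newest picture that a camera, given by its name, has taken for a name from the list of things; names that differ only in an ending like _2 or _b are one class to them, and where a whole thing is asked for, a point or a joint stands for the part that bears it (a point fixed in the world has none). Each returns a list of dicts, best first, with "conf" (0 to 1); they miss things now and then, are a little off and sometimes report something else, mostly with a low value. They report only what shows in the picture. A call takes as long as a camera call. They do not tell look-alikes from the thing itself.
- bot.boxes_of(camera, thing): "xy" ([column, row] in pixels, amid what is visible of it).
The state is a dict: "clock": time; "joint_positions": joint angles; "joint_vel": joint speeds; "effort": joint torques, N m; "ee_pos": TCP position; "eef_rot": TCP orientation; "wrist_force": force on the tool from outside, world axes, zero at the start; "wrist_torque": the same for the moment, N m; "gripper_width": finger opening in mm; "gripper_force": force on a finger pad.
Only numpy, scipy, OpenCV 4.12 (cv2) and the standard library are available. Lean on these libraries where they do the work, as an engineer would, in place of code of your own. Each camera call takes 0.05 s, during which the arm holds its last target. There are 200 camera calls.

## Working session

There is one attempt and no reset: what is moved stays moved. The work goes in short steps, Python scripts to look and compute and a shell command to move; the robot and the scene stay as the last step left them, time stands still between calls to the robot, and variables do not carry over. Pictures are saved under pics/ and viewed, at most 10 in all, crops included, and the job is handed in when it is done.

```bash
mkdir -p pics
cat > h.py <<'E'
import numpy as np, cv2
from station import bot
def cam(n):
    c=bot.read_camera(n); return c
def pts(c):
    z=c["z_map"];K=c["intrinsics"];v,u=np.mgrid[:z.shape[0],:z.shape[1]]
    p=np.stack([(u-K[0,2])*z/K[0,0],(v-K[1,2])*z/K[1,1],z],-1)
    T=c["cam_to_world"];w=p@T[:3,:3].T+T[:3,3]; w[z==0]=np.nan; return w
def save(c,n,roi=None,s=1):
    f=c["frame"]
    if roi: f=f[roi[1]:roi[3],roi[0]:roi[2]]
    f=cv2.resize(f,None,fx=s,fy=s,interpolation=cv2.INTER_CUBIC); cv2.imwrite("pics/"+n,f[:,:,::-1])
E
python3 - <<'E'
from h import *
np.set_printoptions(precision=1,suppress=True)
ims=[]
for n in("scene","top"):
    c=cam(n);w=pts(c);ims.append(c["frame"]);np.savez(n+".npz",w=w,f=c["frame"])
    for t in("stand","casting","eye","hook_saddle","hook_tip","pointer","index_mark","index_pad","egg","white_tin","pot"):
        for b in bot.boxes_of(n,t):
            if b["conf"]>.2:
                x,y=map(int,b["xy"]); print(n,t,round(b["conf"],2),x,y,w[y,x])
    save(c,n+"0.png",s=1.4)
print(bot.hold_point_z,bot.read_state()["wrist_force"],bot.read_state()["eef_rot"],bot.read_state()["clock"])
E
```

```text
scene stand 0.63 246 225 [583.7  48.2 127.5]
scene casting 0.98 287 212 [ 525.1 -100.1   61.2]
scene casting 0.77 227 307 [523.1 272.9  66.5]
scene casting 0.64 224 280 [580.9 191.1  45.9]
scene eye 0.58 229 311 [522.2 268.1  40.2]
scene eye 0.57 284 213 [533.5 -96.5  56.1]
scene eye 0.34 197 306 [614.3 283.5  23.1]
scene hook_saddle 0.46 244 215 [557.4  97.  232.4]
scene pointer 0.58 253 220 [583.7   7.6 106.8]
scene index_mark 0.68 273 192 [521.6  -1.5 242.3]
scene index_mark 0.43 246 215 [555.7  89.8 225.9]
scene egg 0.46 250 216 [544.1  89.3 227.1]
scene white_tin 0.64 314 174 [ 539.2 -350.2   -1.5]
scene pot 0.75 200 306 [606.4 280.5  24.4]
scene pot 0.27 247 216 [551.1  92.7 227.2]
top stand 0.82 256 187 [585.4  52.   16.6]
top casting 0.65 313 204 [ 530.5 -103.1   85.3]
top casting 0.58 181 206 [526.1 246.6  91.5]
top eye 0.89 314 201 [531.1 -98.8 164.8]
top eye 0.79 182 208 [522.6 249.2  67.7]
top hook_saddle 0.45 236 201 [526.2  88.5 225.5]
top hook_tip 0.71 235 199 [530.7  90.8 226.5]
top pointer 0.56 234 199 [551.2 113.9  19.2]
top index_pad 0.66 273 206 [512.7   2.1 242.4]
top egg 0.69 357 228 [ 467.5 -228.    38.4]
top egg 0.38 236 208 [509.7  88.4 226.5]
top white_tin 0.7 389 206 [ 531.  -327.6    2.3]
top pot 0.77 177 175 [619.5 274.6  23.3]
top pot 0.25 256 188 [582.2  51.8  19.7]
18.700000000000003 [-0.  -0.   0.5] [0.2 1.  0.  0. ] 1.2
```

View pics/scene0.png

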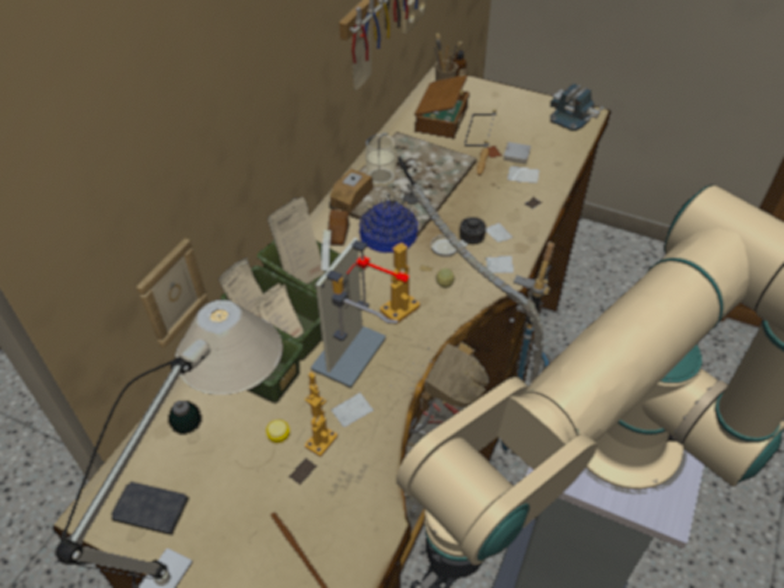

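View pics/top0.png

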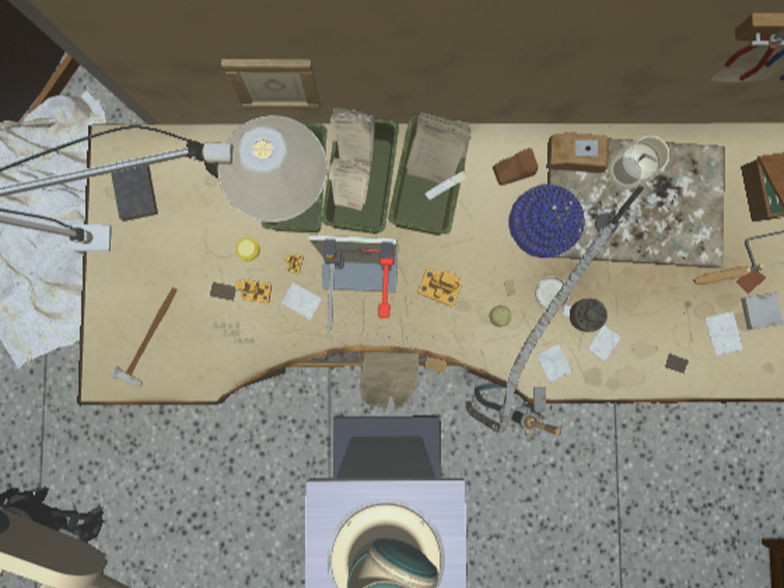

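The scene view shows three castings: a large one at about px (400,290), a middle one at (318,425) and a small one at (313,385). The balance is in the middle with its hook arm and red pad facing the robot. I'll measure them from the point clouds.

Run:
```python
from h import *
np.set_printoptions(precision=1,suppress=True)
W={n:np.load(n+".npz") for n in("scene","top")}
for n in W:
    w=W[n]["w"].reshape(-1,3); f=W[n]["f"].reshape(-1,3).astype(int)
    def box(x0,x1,y0,y1,z0=3,z1=400):
        return (w[:,0]>x0)&(w[:,0]<x1)&(w[:,1]>y0)&(w[:,1]<y1)&(w[:,2]>z0)&(w[:,2]<z1)
    brass=(f[:,0]-f[:,2]>70)&(f[:,0]>120)
    for nm,b in dict(big=(480,580,-150,-50),mid=(480,570,205,300),small=(560,630,160,215)).items():
        m=box(*b); q=w[m]; print(n,nm,len(q),"z99",np.percentile(q[:,2],[50,95,99,100]))
        for lo,hi in((4,22),(60,100),(100,200)):
            p=q[(q[:,2]>lo)&(q[:,2]<hi)]
            if len(p)>4:
                r=cv2.minAreaRect(p[:,:2].astype(np.float32)); print("   ",lo,hi,len(p),p.mean(0),"rect",np.round(r[0],1),np.round(r[1],1),round(r[2],1))
    red=(f[:,0]>170)&(f[:,1]<80)&(f[:,2]<80)
    p=w[red&box(450,700,-60,150)]; print(n,"red",len(p),p.min(0),p.max(0)); 
    t=p[p[:,0]<p[:,0].min()+25]; print("  pad",t.mean(0),t.max(0)); l=cv2.fitLine(p[:,:2].astype(np.float32),cv2.DIST_HUBER,0,.01,.01).ravel();print("  line",l)
    # hook arm
    p=w[box(440,580,60,125,150,260)&~red]; print(n,"hook",len(p),p.min(0),p.max(0)); 
    if len(p)>5: print(cv2.fitLine(p[:,:2].astype(np.float32),cv2.DIST_HUBER,0,.01,.01).ravel()); print(p[np.argsort(p[:,0])][::max(1,len(p)//15)])
    p=w[box(560,680,-40,140,262,330)]; print(n,"platetop",len(p)); 
    if len(p)>5: print(cv2.minAreaRect(p[:,:2].astype(np.float32)))
    p=w[box(440,700,-60,170,10,24)]; print(n,"foot",len(p),cv2.minAreaRect(p[:,:2].astype(np.float32)))
```

```text
scene big 767 z99 [ 55.4 196.3 200.5 204.5]
    4 22 220 [526.8 -96.9  15.3] rect [525.3 -97.6] [89.3 92.7] 0.1
    60 100 135 [ 532.  -101.9   78.4] rect [ 526.2 -101. ] [47.4 27.2] 49.4
    100 200 217 [ 533.3 -105.   162. ] rect [ 533.7 -108. ] [48.3 23.5] 50.9
scene mid 553 z99 [ 32.4 140.8 146.1 150.1]
    4 22 220 [520.7 267.6  12. ] rect [512.8 256.3] [94.4 75.8] 59.0
    60 100 94 [526.3 264.8  77.3] rect [527.2 263.2] [35.6 11.6] 84.4
    100 200 102 [526.  264.4 128.8] rect [527.2 261.9] [20.  14.6] 88.4
scene small 166 z99 [35.9 93.5 97.2 97.8]
    4 22 48 [589.4 184.8   9. ] rect [593.4 184. ] [56.3 39.4] 10.0
    60 100 45 [582.3 186.4  82. ] rect [583.2 185.6] [11.6 18.2] 72.4
scene red 108 [467.3 -18.6 231.1] [582.3  11.5 253.2]
  pad [479.2   1.8 245.4] [492.2  11.5 248.3]
  line [  1.   -0.  515.1   0.7]
scene hook 260 [444.3  75.  152.2] [578.6 101.1 260. ]
[  1.   -0.  528.4  91.2]
[[444.3  93.  225.6]
 [466.5  93.9 223.1]
 [482.2  91.2 220.3]
 [497.8  88.5 225.4]
 [514.1  90.3 231. ]
 [532.1  89.6 229.3]
 [549.5  90.3 225.5]
 [557.4  92.8 220.2]
 [559.1  95.8 214.
[... 1156 characters left out ...]
 [489.8   6.8 248.1]
  line [  1.   -0.  525.1  -1.9]
top hook 211 [447.   60.5 214.8] [579.9  97.3 259.6]
[  1.   -0.1 512.1  87.4]
[[447.   92.8 226. ]
 [458.7  90.8 222.9]
 [470.3  91.  221.7]
 [479.6  88.6 223. ]
 [490.9  88.  229.4]
 [502.6  88.2 227.5]
 [514.1  90.4 230. ]
 [523.7  88.4 226.8]
 [535.4  86.2 226.2]
 [547.   86.1 227.7]
 [557.1  77.3 221.9]
 [559.9  94.5 237. ]
 [562.3  85.3 236.8]
 [564.7  78.4 235.8]
 [569.9  97.3 232.7]
 [579.9  74.5 227.4]]
top platetop 468
((577.593994140625, 50.42369842529297), (137.75157165527344, 33.8519287109375), 89.46195983886719)
top foot 951 ((615.7229614257812, 55.432403564453125), (224.71791076660156, 171.19505310058594), 87.0826644897461)
```

```bash
cat >> h.py <<'E'
from scipy.spatial.transform import Rotation as Ro
def delta(target,yaw):
    """tool-frame shift (units) to target mm and twist (units) so that tool y-axis lies at world angle yaw (mod 180, deg)"""
    s=bot.read_state();R=Ro.from_quat(s["eef_rot"]).as_matrix()
    d=R.T@(np.array(target)-s["ee_pos"])
    a=np.degrees(np.arctan2(R[1,1],R[0,1])); e=(yaw-a+90)%180-90
    print("t",round(s["clock"],2),"tcp",np.round(s["ee_pos"],1),"tool_y",round(a,2),"tilt",round(np.degrees(np.arccos(-R[2,2])),2),"| units",np.round(d/25,3),"twist units",round(-e/5,3),"F",np.round(s["wrist_force"],2),"w",s["gripper_width"],"g",round(s["gripper_force"],1))
E
python3 - <<'E'
from h import *
delta((528,258,260),85)
for n in("scene","top"):
    w=np.load(n+".npz")["w"].reshape(-1,3); m=(w[:,2]>120)&(w[:,0]>350)&(w[:,0]<680)&(w[:,1]>120)&(w[:,1]<520); p=w[m]
    m2=np.hypot(p[:,0]-528,p[:,1]-260)>30; print(n,m2.sum(),p[m2].min(0) if m2.any() else "",p[m2].max(0))
E
```

```text
t 1.2 tcp [176.  494.6 231.3] tool_y 70.42 tilt 0.0 | units [-16.44   -4.198  -1.146] twist units -2.917 F [-0.01 -0.03  0.52] w 85.72448963844397 g 0.0
scene 362 [586.18918493 120.00370784 120.07142648] [679.98948065 273.01917759 284.25032916]
top 284 [659.20965776 158.82491258 120.06154664] [679.94184224 263.31859407 152.610623  ]
```

```bash
python3 -m crank '{"steps": [[[-1,-0.25,-0.2],0],[[-1,-0.25,-0.2],0],[[-1,-0.25,-0.2],0],[[-1,-0.25,-0.2],0],[[-1,-0.25,-0.2],0]]}' 50 >/dev/null
python3 -m crank '{"steps": [[[-1,-0.25,-0.1],0],[[-1,-0.25,0],0],[[-1,-0.25,0],0],[[-1,-0.25,0],0],[[-1,-0.25,0],0]]}' >/dev/null
python3 -m crank '{"steps": [[[-1,-0.25,0],0],[[-1,-0.25,0],0],[[-1,-0.25,0],0],[[-1,-0.25,0],0],[[-1,-0.25,0],0]]}'
python3 -m crank '{"steps": [[[-1,-0.25,0],0],[[-0.44,-0.2,0],0],[[0,0,0],-1],[[0,0,0],-1],[[0,0,0],-0.92]]}'
python3 - <<'E'
from h import *
delta((528,258,260),85)
c=cam("wrist");w=pts(c);np.savez("wr.npz",w=w,f=c["frame"]);save(c,"w1.png",s=1.2)
for t in("casting","eye"):
    for b in bot.boxes_of("wrist",t): x,y=map(int,b["xy"]);print(t,b,w[y,x])
q=w[(np.abs(w[...,0]-528)<60)&(np.abs(w[...,1]-258)<60)&(w[...,2]<155)&(w[...,2]>4)]
for lo,hi in((5,17),(70,98),(102,138),(140,150)):
    p=q[(q[:,2]>lo)&(q[:,2]<hi)]
    if len(p)>4: print(lo,hi,len(p),p.mean(0),cv2.minAreaRect(p[:,:2].astype(np.float32)))
E
```

```text
clock: 2.7
ee_pos: [498.7, 280.0, 258.8]
eef_rot: [0.17, 0.985, 0.0, -0.0]
wrist_force: [-0.7, 0.3, 0.8]
gripper_width: 50.4
gripper_force: 0.0
clock: 3.2
ee_pos: [527.7, 258.1, 258.8]
eef_rot: [0.042, 0.999, 0.0, -0.0]
wrist_force: [-0.1, -0.4, 0.1]
gripper_width: 50.1
gripper_force: 0.0
t 3.2 tcp [527.7 258.1 258.8] tool_y 85.22 tilt 0.02 | units [-0.014 -0.005 -0.048] twist units 0.045 F [-0.12 -0.35  0.13] w 50.064676424425485 g 0.0
casting {'xy': [7.9, 212.7], 'conf': 0.91} [542.14696608 -73.71703284  15.12603088]
casting {'xy': [221.8, 230.8], 'conf': 0.72} [576.04824093 188.58487767  46.72579348]
casting {'xy': [281.7, 183.6], 'conf': 0.67} [523.32905678 260.82137821  68.9145163 ]
eye {'xy': [220.4, 231.9], 'conf': 0.89} [577.15329818 187.29253321  46.70070748]
eye {'xy': [8.3, 214.2], 'conf': 0.73} [544.75129701 -73.40085495  15.00988029]
eye {'xy': [280.3, 185.2], 'conf': 0.57} [524.50285637 259.685278    72.78017801]
eye {'xy': [303.2, 245.1], 'conf': 0.29} [611.86596431 280.99370059  22.74189186]
5 17 850 [522.89689573 259.35179073  13.25528206] ((535.8076782226562, 240.05120849609375), (58.132232666015625, 108.65090942382812), 18.82337760925293)
70 98 272 [526.33818599 260.61002897  81.22986737] ((527.6318359375, 260.941650390625), (36.020599365234375, 9.457879066467285), 82.57415008544922)
102 138 186 [522.38528129 261.13995163 121.64601168] ((523.450927734375, 259.5986328125), (6.231790065765381, 20.22890853881836), 7.561839580535889)
140 150 371 [528.50579624 260.46907181 143.25829161] ((528.8707275390625, 260.6351013183594), (17.887102127075195, 14.235994338989258), 84.9193344116211)
```

View pics/w1.png

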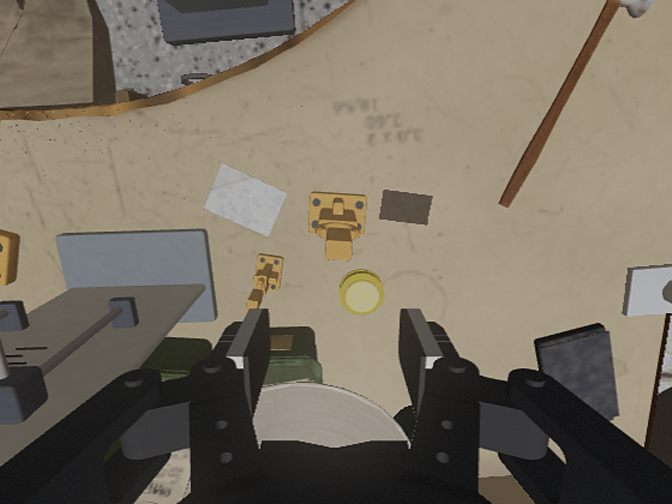

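The wrist view shows the middle casting at px (338,220), between the fingers, with its stub at (529, 260.6) and its y axis at 85°. That matches the tool, so I can descend and grip.

```bash
python3 -m crank '{"steps": [[[-0.04,0.1,1],0],[[0,0,1],0],[[0,0,1],0],[[0,0,1],0],[[0,0,0.87],0]]}' >/dev/null
python3 -m crank '{"steps": [[[0,0,0.6],0],[[0,0,0.4],0],[[0,0,0],0],[[0,0,0],0]]}'
python3 -m crank '{"steps": [[[0,0,0],0],[[0,0,0],0],[[0,0,0],0],[[0,0,0],0],[[0,0,0],0]]}' 0 60
python3 -m crank '{"steps": [[[0,0,0],0],[[0,0,0],0]]}'
python3 -m crank '{"steps": [[[0,0,-0.4],0],[[0,0,-0.8],0],[[0,0,0],0],[[0,0,0],0]]}'
```

```text
clock: 4.25
ee_pos: [529.6, 260.6, 113.0]
eef_rot: [0.044, 0.999, 0.0, 0.001]
wrist_force: [0.4, 0.2, 0.5]
gripper_width: 50.1
gripper_force: 0.0
clock: 4.75
ee_pos: [529.8, 260.7, 113.3]
eef_rot: [0.043, 0.999, 0.001, 0.001]
wrist_force: [-0.9, 1.2, 6.3]
gripper_width: 16.9
gripper_force: 59.6
clock: 4.95
ee_pos: [529.7, 260.7, 113.2]
eef_rot: [0.043, 0.999, 0.001, 0.001]
wrist_force: [0.7, 1.3, 5.9]
gripper_width: 16.8
gripper_force: 59.6
clock: 5.35
ee_pos: [529.0, 260.3, 141.6]
eef_rot: [0.043, 0.999, -0.0, -0.0]
wrist_force: [-0.1, -0.0, -4.7]
gripper_width: 17.0
gripper_force: 58.9
```

```bash
python3 -m crank '{"steps": [[[0,0,-0.7],0],[[0.3,0,-1],0],[[0.8,0,-1],0],[[0.9,0,-1],0],[[1,-0.3,-0.7],0]]}' >/dev/null
python3 -m crank '{"steps": [[[1,-0.8,0],0],[[0.7,-0.9,0],0],[[0.26,-1,0],0],[[0,-1,0],0],[[0,-1,0],0]]}' >/dev/null
python3 -m crank '{"steps": [[[0,-1,0],0],[[0,-0.8,0],0],[[0,-0.4,0],0],[[0,0,0],0],[[0,0,0],0]]}' >/dev/null
python3 - <<'E'
from h import *
np.set_printoptions(precision=1,suppress=True)
delta((390,92,253),87)
for n in("wrist","top","scene"):
    c=cam(n);w=pts(c);np.savez(n+"1.npz",w=w,f=c["frame"],K=c["intrinsics"],T=c["cam_to_world"]);
    if n!="top": save(c,n+"_b.png",s=1.2 if n=="wrist" else 2.5,roi=None if n=="wrist" else (150,120,390,340))
    for t in("hook_tip","hook_saddle","index_pad","pointer","eye","casting"):
        for b in bot.boxes_of(n,t)[:2]: x,y=map(int,b["xy"]);print(n,t,round(b["conf"],2),x,y,w[y,x])
    w=w.reshape(-1,3)
    p=w[(w[:,0]>440)&(w[:,0]<560)&(abs(w[:,1]-90)<18)&(w[:,2]>205)&(w[:,2]<240)]
    if len(p)>5:
        print(n,len(p),cv2.fitLine(p[:,:2].astype(np.float32),cv2.DIST_HUBER,0,.01,.01).ravel())
        for a in range(440,560,10):
            k=p[(p[:,0]>=a)&(p[:,0]<a+10)]
            if len(k): print("  ",a,len(k),np.median(k,0),"zmax",k[:,2].max(),"y",k[:,1].min(),k[:,1].max())
E
```

```text
t 6.85 tcp [390.   92.3 251.6] tool_y 85.02 tilt 0.05 | units [-0.  -0.  -0.1] twist units -0.397 F [-0.1 -0.2 -3.1] w 16.92221407711442 g 59.0
wrist hook_tip 0.58 289 352 [458.8  92.4 222.3]
wrist hook_saddle 0.57 287 347 [452.4  91.6 225.7]
wrist hook_saddle 0.36 437 321 [596.6 283.3  15.6]
wrist index_pad 0.6 286 351 [456.7  90.7 223.8]
wrist index_pad 0.55 440 321 [596.8 287.1  15.8]
wrist pointer 0.56 288 352 [458.8  91.8 222.2]
wrist eye 0.9 118 305 [ 513.6 -105.4   55.4]
wrist eye 0.8 279 236 [386.5  92.6 211.9]
wrist casting 0.8 115 308 [ 514.3 -106.8   60.2]
wrist casting 0.65 279 236 [386.5  92.6 211.9]
wrist 407 [  1.   -0.1 459.5  91.1]
   440 105 [447.   91.6 225.6] zmax 228.02448123679642 y 88.32077427442553 95.01804281919212
   450 97 [454.7  91.3 223.8] zmax 227.012617086859 y 87.773479226843 94.82342136069012
   460 119 [466.7  90.7 218.8] zmax 221.8768986854456 y 87.26685809395312 94.31528422612969
   470 86 [472.2  90.1 219.8] zmax 221.6458435496069 y 86.6697379065733 93.60297886126806
top hook_tip 0.74 235 202 [523.8  90.8 226.2]
top hook_saddle 0.47 237 194 [542.
[... 2210 characters left out ...]
9] zmax 230.4235055800807 y 88.47886022822001 96.07502485215582
   490 9 [495.2  89.7 227.3] zmax 228.96104936296354 y 87.43045779661384 93.5190283217903
   500 9 [502.6  91.2 227.2] zmax 234.8666404922775 y 88.79858974164165 95.98797667294116
   510 10 [514.3  90.4 227. ] zmax 230.36223434069632 y 84.84847915194598 94.28901186043515
   520 10 [525.2  90.3 228.2] zmax 231.44701466919753 y 86.25754881186742 94.07213674868228
   530 8 [535.   89.6 227.6] zmax 228.18330963901838 y 85.15309613420402 92.23094093888835
   540 10 [544.2  88.6 226.7] zmax 231.3412269399505 y 84.1013482054459 92.50920847837097
   550 39 [557.2  88.3 228.9] zmax 238.6361343814225 y 74.84064789501508 103.50860007320591
```

View pics/wrist_b.png

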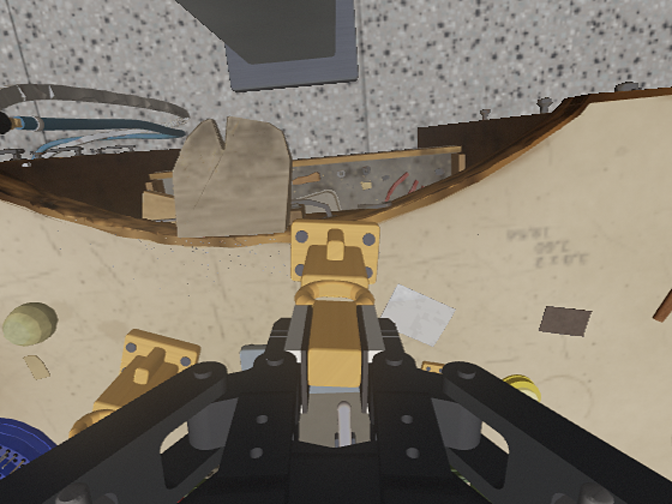

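View pics/scene_b.png

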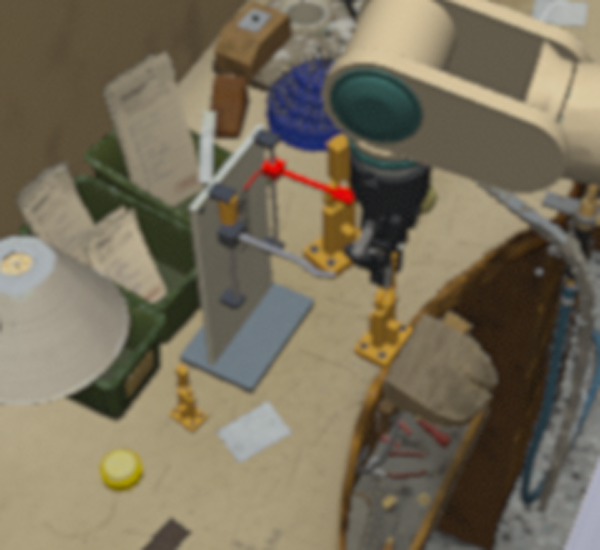

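The wrist view shows the casting held in the jaws at px (335,345), with the hook arm behind it at (345,410). In the scene view the casting hangs in front of the hook. From the depth I get the tip at about (446, 91.7), the saddle at about (464, 90.7) and the arm at about -3.5°. I'll align and approach.

```bash
python3 -m crank '{"steps": [[[0,0.11,0],-0.3],[[-0.5,0,0],0],[[-0.6,0,0],0],[[-0.4,0,0],0],[[0,0,0],0]]}' >/dev/null
python3 -m crank '{"steps": [[[0,0,0],0],[[0,0,0],0],[[0,0,0],0],[[0,0,0],0],[[0,0,0],0]]}' >/dev/null
python3 - <<'E'
from h import *
np.set_printoptions(precision=1,suppress=True)
delta((464,90.7,242.2),86.5)
for i in range(3):
    c=cam("wrist"); s=bot.read_state(); print(s["clock"],np.round(s["wrist_force"],2),np.round(s["wrist_torque"],3))
w=pts(c).reshape(-1,3); t=bot.read_state()["ee_pos"]
p=w[(w[:,0]>438)&(w[:,0]<480)&(abs(w[:,1]-91)<12)&(w[:,2]>205)&(w[:,2]<235)]
for a in range(438,480,6):
    k=p[(p[:,0]>=a)&(p[:,0]<a+6)]
    if len(k): print(a,len(k),np.median(k,0),k[:,1].min(),k[:,1].max())
f=c["frame"].reshape(-1,3).astype(int); br=f[:,0]-f[:,2]>70
q=w[br&(np.hypot(w[:,0]-t[0],w[:,1]-t[1])<45)&(w[:,2]>130)]
for lo,hi in((136,156),(195,232),(245,275),(278,295)):
    k=q[(q[:,2]>lo)&(q[:,2]<hi)]
    if len(k)>4: print(lo,hi,len(k),np.median(k,0),k.min(0),k.max(0))
top=c["frame"].copy(); save(c,"w3.png",roi=(200,170,360,400),s=2.5)
E
```

```text
t 8.9 tcp [427.6  92.3 252.2] tool_y 86.52 tilt 0.02 | units [-1.5  0.   0.4] twist units 0.004 F [-0.7 -0.5 -3.4] w 17.477362026104082 g 59.0
8.95 [-0.1 -0.2 -3. ] [-0.  0.  0.]
9.0 [ 0.7  0.6 -4. ] [0. 0. 0.]
9.05 [ 0.1  0.4 -3.6] [ 0.1 -0.  -0. ]
474 104 [477.8  90.  222.8] 86.74634546843168 93.55400956754272
136 156 1557 [417.2  90.6 152.2] [404.6  62.8 148.5] [448.4 121.2 155.9]
195 232 923 [424.4  91.9 213.8] [420.   74.5 205.5] [432.8 109.3 232. ]
278 295 1380 [426.2  92.  282.3] [416.9  83.3 280. ] [435.1 114.9 294.8]
```

View pics/w3.png

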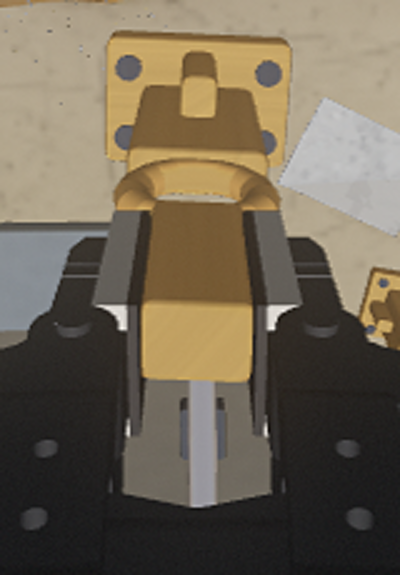

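The crop shows the casting centred in the jaws, with the hook arm on its centre line at px (203,440). Threading it on now.

```bash
python3 -m crank '{"steps": [[[-0.3,0,0],0],[[-0.3,0,0],0],[[-0.2,0,0],0],[[0,0,0],0]]}'
python3 -m crank '{"steps": [[[-0.18,0,0.06],0],[[-0.18,0,0.1],0],[[-0.18,0,0.11],0],[[-0.18,0,0.09],0],[[0,0,0],0]]}'
python3 - <<'E'
from h import *
delta((465,90.7,236.7),86.5)
F=[]
for i in range(8): cam("wrist"); F.append(bot.read_state()["wrist_force"])
F=np.array(F);print(F.mean(0),F.std(0))
E
```

```text
clock: 9.45
ee_pos: [448.3, 90.9, 251.7]
eef_rot: [0.031, 1.0, -0.0, -0.0]
wrist_force: [0.2, -0.0, -4.3]
gripper_width: 16.9
gripper_force: 59.0
clock: 9.95
ee_pos: [465.9, 89.9, 242.4]
eef_rot: [0.03, 1.0, -0.0, -0.001]
wrist_force: [0.1, 0.3, -3.4]
gripper_width: 17.1
gripper_force: 58.9
t 9.95 tcp [465.9  89.9 242.4] tool_y 86.51 tilt 0.06 | units [0.036 0.03  0.227] twist units 0.002 F [ 0.06  0.31 -3.37] w 17.126491477890447 g 58.9
[ 0.04024324  0.16850859 -3.47470451] [0.67326821 0.6490201  0.31911381]
```

```bash
python3 -m crank '{"steps": [[[0.02,0.03,0.12],0],[[0,0,0.12],0],[[0,0,0.12],0],[[0,0,0.12],0],[[0,0,0.12],0]]}'
python3 -m crank '{"steps": [[[0,0,0.12],0],[[0,0,0.12],0],[[0,0,0.12],0],[[0,0,0.12],0],[[0,0,0.12],0]]}'
cat >> h.py <<'E'
def force(n=10):
    F=[]
    for i in range(n): cam("wrist"); F.append(bot.read_state()["wrist_force"])
    F=np.array(F);print("Fmean",F.mean(0).round(2),"se",(F.std(0)/n**.5).round(2),"eff",np.round(bot.read_state()["effort"],2))
E
python3 - <<'E'
from h import *
delta((465,90.7,236.7),86.5); force(10)
E
```

```text
clock: 10.85
ee_pos: [465.2, 90.8, 227.8]
eef_rot: [0.03, 1.0, 0.0, 0.0]
wrist_force: [0.8, 0.2, -1.6]
gripper_width: 17.2
gripper_force: 59.1
clock: 11.35
ee_pos: [465.3, 90.8, 213.0]
eef_rot: [0.03, 1.0, 0.0, 0.0]
wrist_force: [-0.1, -0.4, -1.3]
gripper_width: 16.8
gripper_force: 59.3
t 11.35 tcp [465.3  90.8 213. ] tool_y 86.52 tilt 0.03 | units [ 0.01  -0.003 -0.948] twist units 0.003 F [-0.07 -0.42 -1.32] w 16.803902606408727 g 59.3
Fmean [ 0.16  0.08 -0.86] se [0.12 0.11 0.19] eff [-5.000e-02 -3.290e+01 -3.649e+01 -3.000e-02 -1.000e-02 -0.000e+00]
```

```bash
python3 -m crank '{"steps": [[[0,0,0.12],0],[[0,0,0.12],0],[[0,0,0.12],0],[[0,0,0.04],0],[[0,0,0],0]]}' - 40
python3 - <<'E'
from h import *
delta((465,90.7,203),86.5); force(20)
c=cam("scene"); save(c,"s4.png",roi=(215,150,335,260),s=5)
E
```

```text
clock: 12.35
ee_pos: [465.3, 90.7, 203.0]
eef_rot: [0.03, 1.0, 0.0, 0.0]
wrist_force: [1.6, 0.8, -0.4]
gripper_width: 16.9
gripper_force: 59.4
t 12.35 tcp [465.3  90.7 203. ] tool_y 86.51 tilt 0.02 | units [ 0.012 -0.002 -0.001] twist units 0.003 F [ 1.56  0.76 -0.44] w 16.921662668018655 g 59.4
Fmean [ 1.84 -0.16 -0.2 ] se [0.11 0.11 0.12] eff [  0.23 -32.45 -34.99   0.08   0.71  -0.  ]
```

View pics/s4.png

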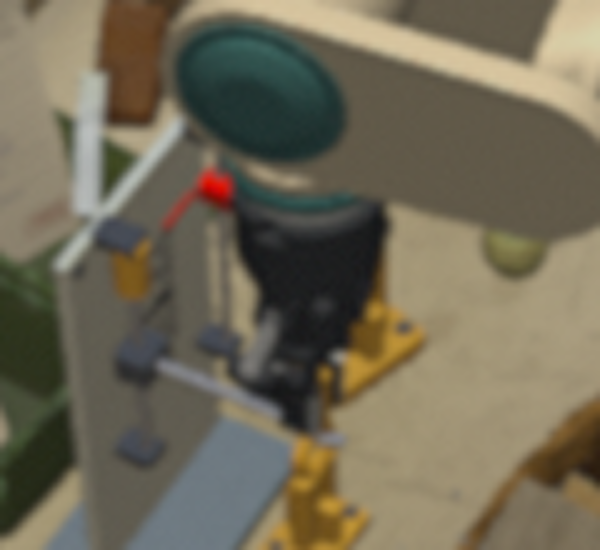

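The crop shows the eye on the hook, with the arm lowered and the index untouched. There is a +x force of 1.8 N, so the eye is probably sitting on the tip-side slope. I'll check the bar depth and nudge it 1.5 mm in.

```bash
python3 - <<'E'
from h import *
np.set_printoptions(precision=1,suppress=True)
c=cam("wrist");w=pts(c).reshape(-1,3);f=c["frame"].reshape(-1,3).astype(int);br=f[:,0]-f[:,2]>60
q=w[br&(np.hypot(w[:,0]-465,w[:,1]-91)<45)&(w[:,2]>80)]
for lo,hi in((87,107),(150,190),(228,240)):
    k=q[(q[:,2]>lo)&(q[:,2]<hi)]
    if len(k)>4: print(lo,hi,len(k),np.median(k,0),k.min(0),k.max(0))
c=cam("scene")
w=pts(c).reshape(-1,3);f=c["frame"].reshape(-1,3).astype(int);br=f[:,0]-f[:,2]>60
p=w[~br&(w[:,0]>435)&(w[:,0]<560)&(abs(w[:,1]-90)<14)&(w[:,2]>165)&(w[:,2]<235)]
for a in range(435,560,6):
    k=p[(p[:,0]>=a)&(p[:,0]<a+6)]
    if len(k): print(a,len(k),np.median(k,0),k[:,2].max())
E
python3 -m crank '{"steps": [[[-0.06,0,0],0],[[0,0,0],0],[[0,0,0],0]]}'
python3 -c "
from h import *
delta((465,90.7,203),86.5); force(12)"
```

```text
87 107 1664 [454.6  89.8 103.2] [442.4  61.   95.1] [486.1 119.7 106.3]
150 190 945 [461.6  86.3 166.3] [457.4  72.7 150. ] [468.5 108.2 188.7]
228 240 1562 [463.   90.6 233.2] [456.5  81.7 228. ] [472.4  99.  235.6]
441 3 [445.6  93.7 191.9] 192.79995941928428
447 10 [452.   92.4 193.1] 231.70863057096346
453 45 [456.3  86.5 212.9] 233.92779307039007
459 2 [462.4  85.1 179. ] 181.89639560860905
471 2 [473.9  94.4 185.3] 189.29915997116564
483 5 [486.4  92.9 191.9] 195.88859669416502
489 6 [492.6  91.  193.7] 198.3322235778396
495 5 [498.1  92.6 194.2] 194.28783227215195
501 5 [503.9  92.9 195.6] 198.23512712461434
507 6 [508.8  91.7 196.2] 196.99934127030656
513 3 [517.   87.5 190.8] 194.19581833948473
519 7 [521.7  89.1 190.8] 196.29330411513797
525 6 [526.2  89.4 194.4] 199.12037743748783
531 7 [533.2  88.8 194.7] 199.13916238410502
537 5 [539.8  89.2 192. ] 198.63340873039215
543 6 [545.7  87.5 195.7] 197.6819069828398
549 5 [552.1  89.1 191.4] 197.23431465629847
555 30 [558.   89.5 196.4] 204.98723520497902
clock: 13.8
ee_pos: [466.6, 90.7, 202.9]
eef_rot: [0.03, 1.0, 0.0, -0.0]
wrist_force: [0.7, -0.5, -0.5]
gripper_width: 17.1
gripper_force: 59.3
t 13.8 tcp [466.6  90.7 202.9] tool_y 86.52 tilt 0.03 | units [ 0.063 -0.002 -0.004] twist units 0.003 F [ 0.7  -0.54 -0.49] w 17.081943176789196 g 59.3
Fmean [ 0.43  0.09 -0.01] se [0.11 0.15 0.12] eff [ 3.000e-02 -3.269e+01 -3.581e+01  1.000e-02  8.000e-02 -0.000e+00]
```

```bash
python3 -m crank '{"steps": [[[-0.02,0,0],0],[[0,0,0],0],[[0,0,0],0]]}' 0 20
python3 -c "
from h import *
delta((465,90.7,203),86.5); force(14)"
python3 -m crank '{"steps": [[[0,0,0],0],[[0,0,0],0]]}' 16
```

```text
clock: 14.7
ee_pos: [467.1, 90.6, 203.0]
eef_rot: [0.03, 1.0, 0.0, -0.0]
wrist_force: [-0.2, 0.5, -0.2]
gripper_width: 17.2
gripper_force: 59.3
t 14.7 tcp [467.1  90.6 203. ] tool_y 86.52 tilt 0.01 | units [ 0.085 -0.003  0.   ] twist units 0.004 F [-0.2   0.45 -0.16] w 17.22902221903079 g 59.3
Fmean [-0.39  0.07 -0.32] se [0.15 0.09 0.09] eff [ -0.11 -32.77 -36.15  -0.05  -0.19   0.  ]
clock: 15.6
ee_pos: [467.2, 90.7, 203.1]
eef_rot: [0.03, 1.0, 0.0, 0.0]
wrist_force: [-1.4, 0.4, -0.3]
gripper_width: 17.2
gripper_force: 59.4
```

```bash
python3 -m crank '{"steps": [[[0.01,0,0.06],0],[[0,0,0.06],0],[[0,0,0],0]]}' 16.6
python3 -c "
from h import *
delta((465,90.7,203),86.5); force(25)"
python3 -m crank '{"steps": [[[0,0,0],0]]}' 17
```

```text
clock: 15.9
ee_pos: [467.0, 90.6, 199.9]
eef_rot: [0.03, 1.0, 0.0, 0.0]
wrist_force: [0.7, -0.0, 1.1]
gripper_width: 17.0
gripper_force: 59.4
t 15.9 tcp [467.   90.6 199.9] tool_y 86.51 tilt 0.02 | units [ 0.081 -0.002 -0.126] twist units 0.002 F [ 0.74 -0.04  1.08] w 16.980550152676628 g 59.4
Fmean [ 1.3   0.04 -0.06] se [0.12 0.12 0.1 ] eff [  0.16 -32.58 -35.13   0.06   0.48  -0.  ]
clock: 17.25
ee_pos: [467.0, 90.7, 200.1]
eef_rot: [0.03, 1.0, 0.0, 0.0]
wrist_force: [1.0, -0.2, 0.0]
gripper_width: 17.2
gripper_force: 51.3
```

```bash
python3 -m crank '{"steps": [[[-0.05,0,0],0],[[0,0,0],0]]}' 17
python3 -c "
from h import *
delta((465,90.7,200),86.5); force(14)"
python3 -m crank '{"steps": [[[0,0,0],0],[[0,0,0],0]]}' 17.4
python3 -m crank '{"steps": [[[0,0,0],0],[[0,0,0],0]]}' 17.7
```

```text
clock: 17.45
ee_pos: [467.6, 90.6, 199.6]
eef_rot: [0.03, 1.0, 0.0, -0.001]
wrist_force: [-2.9, 0.2, 0.7]
gripper_width: 17.1
gripper_force: 51.3
t 17.45 tcp [467.6  90.6 199.6] tool_y 86.53 tilt 0.13 | units [ 0.104 -0.004 -0.015] twist units 0.005 F [-2.92  0.2   0.66] w 17.10056158223866 g 51.3
Fmean [-4.67  0.23  0.2 ] se [0.17 0.13 0.09] eff [ -0.75 -32.84 -37.59  -0.35  -1.47   0.  ]
clock: 18.35
ee_pos: [467.9, 90.6, 199.9]
eef_rot: [0.03, 1.0, 0.0, -0.0]
wrist_force: [-4.4, -0.4, 0.1]
gripper_width: 17.4
gripper_force: 35.3
clock: 18.55
ee_pos: [468.0, 90.6, 199.9]
eef_rot: [0.03, 1.0, 0.0, -0.0]
wrist_force: [-4.9, 1.2, 0.6]
gripper_width: 18.1
gripper_force: 24.5
```

```bash
python3 -m crank '{"steps": [[[0.035,0,0],0],[[0,0,0],0]]}' 17.7
python3 -c "
from h import *
delta((465,90.7,200),86.5); force(10)"
```

```text
clock: 18.75
ee_pos: [467.6, 90.6, 200.3]
eef_rot: [0.03, 1.0, 0.0, 0.001]
wrist_force: [-2.2, 1.2, -0.6]
gripper_width: 17.8
gripper_force: 24.6
t 18.75 tcp [467.6  90.6 200.3] tool_y 86.51 tilt 0.08 | units [ 0.106 -0.003  0.012] twist units 0.003 F [-2.19  1.17 -0.6 ] w 17.78087790479974 g 24.6
Fmean [-0.99  0.36  0.02] se [0.22 0.15 0.16] eff [ -0.26 -32.67 -35.87  -0.15  -0.09   0.  ]
```

```bash
for i in 1; do
python3 -m crank '{"steps": [[[0.006,0,0],0]]}' 17.9 | egrep "clock|gripper|wrist"
python3 -m crank '{"steps": [[[0,0,0],0]]}' 18.0| egrep "clock|gripper|wrist"
python3 -m crank '{"steps": [[[0,0,0],0]]}' 18.1| egrep "clock|gripper|wrist"
python3 -m crank '{"steps": [[[0,0,0],0],[[0,0,0],0]]}' 18.2| egrep "clock|gripper|wrist"
done
python3 -c "
from h import *
delta((465,90.7,200),86.5); force(10)"
```

```text
clock: 19.35
wrist_force: [0.8, -0.4, -0.2]
gripper_width: 17.7
gripper_force: 18.1
clock: 19.45
wrist_force: [1.4, 0.1, -0.1]
gripper_width: 17.7
gripper_force: 15.1
clock: 19.55
wrist_force: [0.5, 0.2, 0.4]
gripper_width: 18.4
gripper_force: 12.3
clock: 19.75
wrist_force: [0.8, 0.2, -0.9]
gripper_width: 18.4
gripper_force: 9.7
t 19.75 tcp [467.3  90.6 200.1] tool_y 86.51 tilt 0.03 | units [ 0.091 -0.002  0.005] twist units 0.002 F [ 0.81  0.17 -0.92] w 18.385163976793358 g 9.7
Fmean [ 1.5   0.35 -0.02] se [0.17 0.14 0.13] eff [  0.07 -32.61 -35.11   0.     0.51   0.  ]
```

```bash
g(){ egrep "clock|gripper|wrist" | tr '\n' ' '; echo; }
python3 -m crank '{"steps": [[[-0.003,0,0],0]]}' 18.3|g
python3 -m crank '{"steps": [[[0,0,0],0]]}' 18.38|g
python3 -m crank '{"steps": [[[0,0,0],0]]}' 18.44|g
python3 -m crank '{"steps": [[[0,0,0],0]]}' 18.5|g
python3 -m crank '{"steps": [[[0,0,0],0]]}' 18.54|g
python3 -m crank '{"steps": [[[0,0,0],0]]}' 18.58|g
python3 -m crank '{"steps": [[[0,0,0],0]]}' 18.62|g
```

```text
clock: 20.35 wrist_force: [1.3, 0.9, -0.3] gripper_width: 18.0 gripper_force: 5.3 
clock: 20.45 wrist_force: [-0.1, -0.9, 0.0] gripper_width: 18.3 gripper_force: 0.1 
clock: 20.55 wrist_force: [-1.1, 0.2, 0.8] gripper_width: 18.7 gripper_force: 0.1 
clock: 20.65 wrist_force: [0.3, 0.6, -0.6] gripper_width: 18.3 gripper_force: 0.0 
clock: 20.75 wrist_force: [0.5, 0.6, 0.5] gripper_width: 18.6 gripper_force: 0.0 
clock: 20.85 wrist_force: [-0.9, -0.0, -0.9] gripper_width: 18.7 gripper_force: 0.0 
clock: 20.95 wrist_force: [0.7, -0.7, 0.0] gripper_width: 18.5 gripper_force: 0.0
```

```bash
python3 -m crank '{"steps": [[[0,0,0],0],[[0,0,0],0],[[0,0,0],0]]}' 20 >/dev/null
python3 -m crank '{"steps": [[[0,0,0],0],[[0,0,0],0],[[0,0,0],0],[[0,0,0],0],[[0,0,0],0]]}' 40
python3 -m crank '{"steps": [[[0,0,-0.3],0],[[0,0,-0.6],0],[[0,0,-1],0],[[0,0,-1],0],[[0,0,-1],0]]}' >/dev/null
python3 -m crank '{"steps": [[[0.6,0,-0.6],0],[[1,0,0],0],[[1,0,0],0],[[0.5,0,0],0],[[0,0,0],0]]}'
python3 - <<'E'
from h import *
np.set_printoptions(precision=1,suppress=True)
for n in("wrist","scene","top"):
    c=cam(n);w=pts(c);np.savez(n+"2.npz",w=w,f=c["frame"])
    if n=="wrist": save(c,"w5.png",s=1.2)
    F=c["frame"].reshape(-1,3).astype(int);w=w.reshape(-1,3)
    br=(F[:,0]-F[:,2]>60)&(F[:,1]>80)
    k=w[br&(np.hypot(w[:,0]-464,w[:,1]-91)<45)&(w[:,2]>70)]
    for lo,hi in((70,105),(150,190),(222,245)):
        q=k[(k[:,2]>lo)&(k[:,2]<hi)]
        if len(q)>3:print(n,lo,len(q),np.median(q,0),q.max(0))
    red=(F[:,0]>150)&(F[:,1]<70)&(F[:,2]<70)&(w[:,0]>440)&(w[:,0]<600)&(abs(w[:,1])<60)
    p=w[red]
    if len(p)>5:
        t=p[p[:,0]<500]; print(n,"red",len(p),p.min(0),p.max(0))
        if len(t): print("  pad",np.median(t,0),t.min(0),t.max(0))
    bar=w[~br&(w[:,0]>490)&(w[:,0]<545)&(abs(w[:,1]-89)<14)&(w[:,2]>165)&(w[:,2]<235)]
    if len(bar): print(n,"bar",len(bar),np.median(bar,0),np.percentile(bar[:,2],90))
E
```

```text
clock: 21.75
ee_pos: [467.2, 90.6, 200.0]
eef_rot: [0.03, 1.0, 0.0, -0.0]
wrist_force: [0.4, 0.2, 0.4]
gripper_width: 39.9
gripper_force: 0.0
clock: 22.75
ee_pos: [389.1, 95.5, 313.8]
eef_rot: [0.03, 1.0, 0.0, 0.001]
wrist_force: [0.4, -0.1, -0.6]
gripper_width: 40.5
gripper_force: 0.0
wrist 70 792 [456.7  92.4 100.3] [489.3 119.7 104.7]
wrist 150 499 [463.8  87.5 164.2] [470.4 108.  189.7]
wrist 222 437 [463.9  90.4 230.2] [473.2  99.1 232.8]
wrist red 131 [504.3  -6.1 241.7] [537.6   1.4 245.2]
wrist bar 291 [521.8  87.8 192.2] 193.16126337129947
scene 70 138 [460.2 107.7 100.4] [489.2 123.9 104.8]
scene 150 72 [464.9 100.6 161. ] [472.7 112.9 189.5]
scene 222 44 [465.3  93.2 229.9] [473.7 101.9 234.8]
scene red 106 [467.5 -10.6 235.3] [580.9  11.5 253.2]
  pad [481.3   2.5 245.1] [467.5  -5.4 241.4] [496.2  11.5 249.6]
scene bar 55 [518.8  90.  192.1] 194.90602758629115
top 70 144 [466.8  79.2 100.7] [488.1 118.8 104.7]
top 150 23 [466.8  77.7 181.5] [471.9 107.3 188.8]
top 222 44 [466.6  90.2 230.5] [472.4  99.1 235. ]
top red 29 [489.6 -14.2 239.6] [569.8   6.5 249. ]
  pad [492.    2.2 243.5] [489.6   2.2 241.5] [494.4   2.2 245.5]
top bar 67 [517.1  87.3 192.1] 194.13474686019802
```

View pics/w5.png

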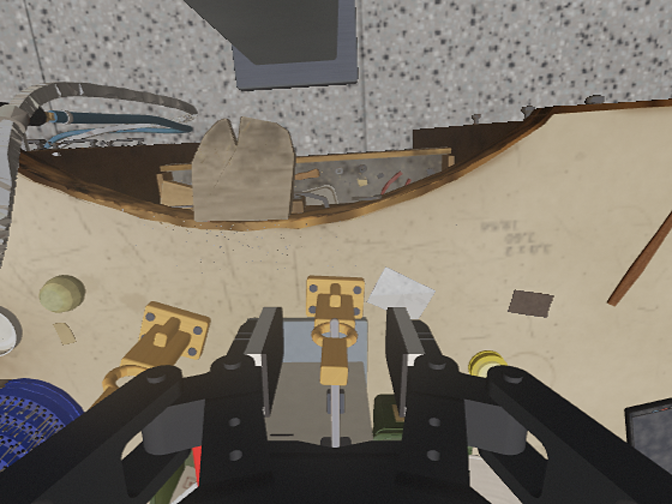

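The wrist view shows the casting hanging on the hook at px (335,340), clear of the open fingers. I put the sag at about 36 mm, so the pointer is at about z 189 and the pad top should end near z 194. Next, move over the pad with the fingers shut.

```bash
python3 -m crank '{"steps": [[[0,-0.6,0],0],[[0,-1,0],0],[[0,-1,0],0],[[-0.4,-0.7,0],0],[[-1,-0.27,0],0]]}' 0 20 >/dev/null
python3 -m crank '{"steps": [[[-1,0,0],0],[[-1,0,0],0],[[-0.46,0,0.5],0],[[0,0,0.7],0],[[0,0,0.5],0]]}' >/dev/null
python3 -m crank '{"steps": [[[0,0,0],0],[[0,0,0],0]]}' >/dev/null
python3 - <<'E'
from h import *
np.set_printoptions(precision=1,suppress=True)
delta((480,0.5,194),86.5)
for n in("wrist","scene"):
    c=cam(n);w=pts(c).reshape(-1,3);F=c["frame"].reshape(-1,3).astype(int)
    if n=="scene": save(c,"s6.png",roi=(215,150,335,260),s=5)
    red=(F[:,0]>130)&(F[:,1]<70)&(F[:,2]<70)&(w[:,0]>440)&(w[:,0]<600)&(abs(w[:,1])<60)&(w[:,2]>150)
    p=w[red]; t=p[p[:,0]<505]; print(n,len(p),p.min(0) if len(p) else'',p.max(0) if len(p) else'',len(t))
    if len(t): print(" pad",np.median(t,0),t.min(0),t.max(0),cv2.minAreaRect(t[:,:2].astype(np.float32)))
t=np.load("top.npz");w=t["w"].reshape(-1,3);F=t["f"].reshape(-1,3).astype(int)
p=w[(F[:,0]>150)&(F[:,1]<70)&(w[:,0]<500)&(w[:,0]>440)&(abs(w[:,1])<60)&(w[:,2]>200)];print("top0",np.median(p,0),p.min(0),p.max(0))
E
```

```text
t 24.1 tcp [480.8   0.3 270.4] tool_y 86.51 tilt 0.0 | units [0.  0.  3.1] twist units 0.002 F [-1.1 -0.8  0.5] w 0.21863471261336942 g 0.0
wrist 478 [465.9  -9.  241.6] [558.6   8.6 344. ] 209
 pad [470.2   1.1 243.9] [465.9  -9.  241.6] [492.3   8.6 344. ] ((479.1016540527344, -0.26153564453125), (17.49217414855957, 26.45149803161621), 89.35354614257812)
scene 132 [465.3 -14.6 230.4] [584.1  24.8 255.1] 57
 pad [480.5   3.9 245. ] [465.3  -8.2 238.5] [504.   12.6 249.9] ((484.53692626953125, 5.193062782287598), (36.067169189453125, 20.503414154052734), 19.297578811645508)
top0 [492.1   2.2 241.9] [489.8   2.2 241.4] [494.4   2.2 242.5]
```

View pics/s6.png

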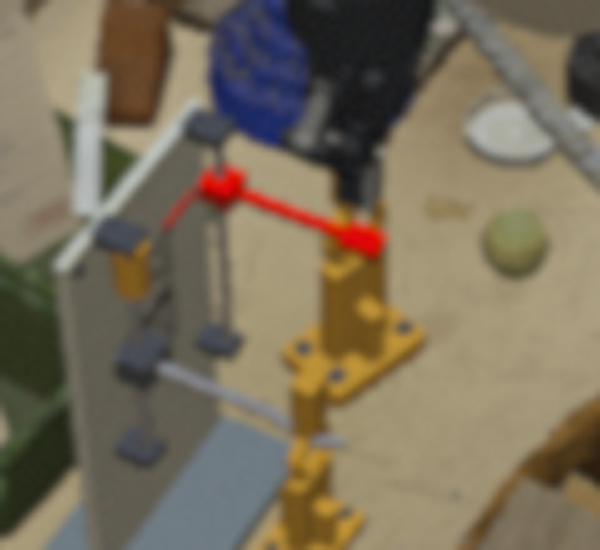

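The crop shows the fingertips right above the red pad at px (360,240), with the casting hanging at rest. Pushing down.

```bash
python3 -m crank '{"steps": [[[0.07,0,0.4],0],[[0,0,0.3],0],[[0,0,0.15],0],[[0,0,0.15],0],[[0,0,0.15],0]]}'
python3 -m crank '{"steps": [[[0,0,0.15],0],[[0,0,0.15],0],[[0,0,0.15],0],[[0,0,0.15],0],[[0,0,0.15],0]]}'
python3 -m crank '{"steps": [[[0,0,0.15],0],[[0,0,0.15],0],[[0,0,0.15],0],[[0,0,0.15],0],[[0,0,0.15],0]]}'
python3 -m crank '{"steps": [[[0,0,0.1],0],[[0,0,0.1],0],[[0,0,0],0]]}'
python3 - <<'E'
from h import *
np.set_printoptions(precision=1,suppress=True)
delta((480,0.5,194),86.5)
for n in("wrist","scene"):
    c=cam(n);w=pts(c).reshape(-1,3);F=c["frame"].reshape(-1,3).astype(int)
    red=(F[:,0]>130)&(F[:,1]<70)&(F[:,2]<70)&(w[:,0]>440)&(w[:,0]<600)&(abs(w[:,1])<60)&(w[:,2]>150)
    p=w[red]; t=p[p[:,0]<505]; print(n,len(p))
    if len(t): print(" pad",np.median(t,0),t.min(0),t.max(0))
    bar=w[(w[:,0]>490)&(w[:,0]<545)&(abs(w[:,1]-89)<10)&(w[:,2]>165)&(w[:,2]<235)]; print(np.median(bar,0))
E
```

```text
clock: 24.7
ee_pos: [478.9, 0.5, 241.3]
eef_rot: [0.03, 1.0, 0.0, 0.0]
wrist_force: [-1.7, -0.3, 3.1]
gripper_width: 0.3
gripper_force: 1.1
clock: 25.2
ee_pos: [479.0, 0.5, 222.2]
eef_rot: [0.03, 1.0, 0.0, -0.0]
wrist_force: [-1.7, 0.3, 1.9]
gripper_width: -0.1
gripper_force: 1.1
clock: 25.7
ee_pos: [479.0, 0.5, 203.5]
eef_rot: [0.03, 1.0, 0.0, 0.0]
wrist_force: [-1.2, -0.4, 2.3]
gripper_width: 0.2
gripper_force: 1.1
clock: 26.0
ee_pos: [479.0, 0.5, 198.4]
eef_rot: [0.03, 1.0, 0.0, -0.0]
wrist_force: [-0.6, -0.1, 0.1]
gripper_width: -0.0
gripper_force: 0.0
t 26.0 tcp [479.    0.5 198.4] tool_y 86.51 tilt 0.01 | units [-0.   0.   0.2] twist units 0.003 F [-0.6 -0.1  0.1] w -0.009980283486241562 g 0.0
wrist 516
 pad [467.6   1.5 196.5] [466.   -8.6 194.1] [491.    9.  272.2]
[508.4  86.9 192. ]
scene 115
 pad [481.1   6.7 197. ] [464.9  -2.7 190.2] [504.6  11.4 208.2]
[518.2  89.8 192.6]
```

```bash
python3 -m crank '{"steps": [[[0,0,0.05],0],[[0,0,0.05],0],[[0,0,0.04],0],[[0,0,0],0],[[0,0,0],0]]}'
python3 -m crank '{"steps": [[[0,0,-0.3],0],[[0,0,-0.8],0],[[0,0,-1],0],[[0,0,-1],0],[[0.5,0,-0.8],0]]}' >/dev/null
python3 -m crank '{"steps": [[[1,0,0],0],[[1,0,0],0],[[1,0,0],0],[[1,-0.5,0],0],[[0,0,0],0]]}'
python3 - <<'E'
from h import *
np.set_printoptions(precision=1,suppress=True)
for n in("wrist","top","scene"):
    c=cam(n);W=pts(c);w=W.reshape(-1,3);F=c["frame"].reshape(-1,3).astype(int)
    red=(F[:,0]>130)&(F[:,1]<70)&(F[:,2]<70)&(w[:,0]>440)&(w[:,0]<600)&(abs(w[:,1]-30)<80)&(w[:,2]>150)
    p=w[red]; t=p[p[:,0]<495]; print(n,len(p))
    if len(t): print(" pad",np.median(t,0),t.min(0),t.max(0))
    m=p[p[:,1]>25]; print(" mark",len(m),np.median(m,0) if len(m) else "")
    bar=w[(w[:,0]>490)&(w[:,0]<545)&(abs(w[:,1]-89)<10)&(w[:,2]>165)&(w[:,2]<235)]; print(" bar",len(bar),np.median(bar,0))
    for t in("pointer","index_mark"): print(" ",t,[(b["conf"],b["xy"],W[int(b["xy"][1]),int(b["xy"][0])]) for b in bot.boxes_of(n,t)[:2]])
save(c,"s8.png",roi=(215,160,305,235),s=8)
print(bot.read_state()["clock"])
E
```

```text
clock: 26.6
ee_pos: [479.1, 0.5, 195.3]
eef_rot: [0.03, 1.0, 0.0, 0.0]
wrist_force: [0.6, -0.4, 0.8]
gripper_width: 0.1
gripper_force: 0.5
clock: 27.6
ee_pos: [364.4, -5.6, 293.9]
eef_rot: [0.031, 1.0, -0.0, 0.001]
wrist_force: [0.6, 0.1, -0.3]
gripper_width: 0.3
gripper_force: 0.0
wrist 0
 mark 0 
 bar 88 [513.4  86.8 192. ]
  pointer [(0.52, [398.2, 309.5], array([459.5,  91.1, 186.6]))]
  index_mark []
top 32
 pad [480.6   7.5 193.6] [475.9   7.4 192. ] [485.5   7.5 195.8]
 mark 1 [577.8  29.  191.5]
 bar 67 [517.3  87.2 192.1]
  pointer [(0.51, [237.5, 195.2], array([543.8,  89.3, 192.2]))]
  index_mark [(0.67, [275.1, 204.3], array([521.5,  -2.3, 193.8]))]
scene 135
 pad [478.4   3.2 195.5] [466.1 -12.7 185.1] [494.4  13.1 198.7]
 mark 1 [575.4  27.4 194.1]
 bar 53 [518.   90.1 191.8]
  pointer [(0.52, [245.5, 226.0], array([556. ,  98.7, 190.8]))]
  index_mark [(0.55, [269.9, 203.9], array([534.5,  -1.2, 193.3]))]
28.05
```

View pics/s8.png

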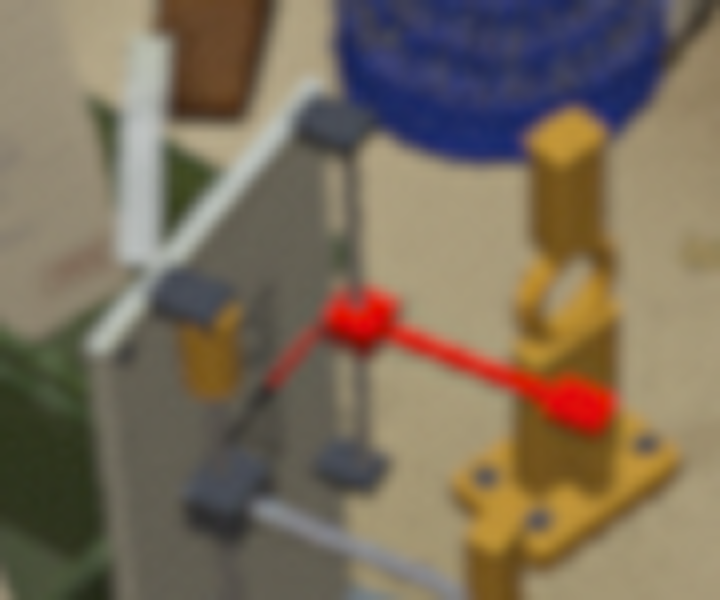

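In the crop, the red mark and the black pointer meet end to end at px (268,388), so they are level. The pad top reads about 194, against a target of 194. Handing in.

```bash
python3 -c "
from station import bot
print(bot.finish_job())"
```

```text
the job is handed in; nothing more can be done
None
```

The job is handed in: the casting hangs freely at rest on the hook (about 36 mm of sag, roughly 0.36 kg) and the red mark is level with the black pointer as far as the cameras show; the hand-in gave no verdict.

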